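# Wipe the broken frames off the cartridge opener's sloping deck and reset it

### The arm

A 6-joint arm with a two-finger parallel gripper is mounted at the origin on the work surface. World frame = base frame: x ahead of the robot, y to its left, z up, the work surface at z = 0. Lengths are in m, angles in rad, forces in N, time in s.
With the tool pointing down it reaches from about 0.375 to 0.75 m from the base axis. Payload 9 kg.
Tool frame: the origin (TCP) lies midway between the tips of the shut fingers; the grasp point (between the pads) lies 19 mm behind it; z points along the fingers, y is the direction in which the jaws open and shut (so a half turn about z gives the same grasp; the last joint's range is limited). The gripper opens to 85 mm and grips with 20 to 120 N. Pads are 22 mm wide; open, the fingers measure 114 mm over their backs; the gripper's body (76 mm by 85 mm) begins 54 mm behind the grasp point. The pads swing forward as they close: fully open they stand 13 mm farther back than shut.
Start: joints at [1.081, 0.104, 0.097, 1.564, 0, 1.353], TCP at [0.161, 0.578, 0.231] pointing down, gripper open.
Joint ranges: [-2.99, 2.99], [-0.84, 1.86], [-1.1, 1.16], [-1.84, 2.11], [-1.51, 1.56], [-3.14, 3.14]. Speed limits (rad/s): [2.22, 2.22, 2.57, 3.14, 3.14, 3.14].

### API

Orientations are given as a rotation vector (axis times angle).
In Python, from cell import r, claw, observe, camera, order, nets gives the robot as it stands. Calls block until the motion is done:
- r.move_pose(position, orientation): joint-space move of the TCP to a pose.
- r.line_to(position, ori=None, velocity=0.15): straight line of the TCP; ori=None keeps the orientation; velocity is the mean speed in m/s.
- r.goto_joints(angles): joint-space move.
- claw.ungrasp() and claw.clamp(): open the fingers fully, or close them until they stop; the grip force is fixed at half the most.
- r.dwell(seconds).
- r.inverse_kinematics(position, orientation): joint angles nearest the present ones, or None.
- observe(): the state.
- camera(name): name is "side" or "top" or "wrist"; returns a dict with "image" (420x560x3 uint8, red, green, blue), "z_map" (420x560 float32, m along the optical axis (not along the pixel's ray), 0 where there is no reading), "intrinsics" (3x3 intrinsics, pixels), "dist_coeffs" ([k1, k2, p1, p2, k3] as OpenCV has them; the pictures are not rectified), "R" (3x3) and "t" (3): a world point X has camera coordinates R X + t. Camera axes: x right, y down, z forward; pixel columns grow to the right and rows downward; lengths in m; the calibration is good to about 2 mm. A picture is of the moment at which its call begins.
A pose or a line that the arm cannot do raises r.Unreachable and nothing moves.
- order.sign_off(): hands the job in, once; it reports no verdict.
Trained networks look in a picture, given as the dict that the camera call returned (one of the last four; its "shot" number tells which), for a name from the list of things; names that differ only in an ending like _2 or _b are one class to them, and where a whole thing is asked for, a point or a joint stands for the part that bears it (a point fixed in the world has none). Each returns a list of dicts, best first, with "confidence" (0 to 1); they miss things now and then, are a little off and sometimes report something else, mostly with a low value. They report only what shows in the picture. A call takes as long as a camera call. They do not tell look-alikes from the thing itself.
- nets.recognise(picture, thing): "xy" ([column, row] in pixels, amid what is visible of it).
The state is a dict: "clock": time; "joint_positions": joint angles; "joint_vel": joint speeds; "joint_efforts": joint torques, N m; "ee_pos": TCP position; "tcp_rot": TCP orientation; "force": force on the tool from outside, world axes, zero at the start; "torque": the same for the moment, N m; "width": finger opening in m.
Only numpy, scipy, OpenCV 4.12 (cv2) and the standard library are available. Lean on these libraries where they do the work, as an engineer would, in place of code of your own. Each camera call takes 0.05 s, during which the arm holds its last target. There are 200 camera calls.

### The job

The sloping metal deck of the cartridge opener is littered with three loose broken-off plastic frames. Take the scraper block from its rubber pad, set it flat on the deck at the walled end and, keeping it pressed to the metal firmly but gently, wipe along to the open end until all three pieces have dropped into the catch tray, without touching the pieces with the fingers. Then stand the scraper back upright in the middle of its pad, push the opener's reset plunger all the way down to its stop, let go, and leave the other things on the bench alone.

Things in the scene. Friction and masses are not known exactly. Their poses are not given: they have to be found in the camera images.
- deck: aluminium deck on the opener, fixed, sloping down 0.40 rad, low side away from the robot. Origin mid-deck, x down the slope, y level along it (wipe towards -y), z square off it. Channel 114 mm wide (x -57 to +57) between kerbs 6 mm thick, tops at z = 14 mm. Its floor is a flat rigid steel plate set by hand 0 to 5 mm above the origin, unmeasured, new each time: feel for it
- deck_wall (a point): walled end of the deck, mid-channel at z = 0 of the deck: inner face of the end wall (top at z = 16 mm), y = +97 mm in the deck's frame; same axes as the deck. A steady press of 3 to 25 N with the scraper flat counts as firm but gentle, here (scraper at y over 30 mm) and on the open half (y under -20 mm); a peak over 60 N mars the plate
- deck_open (a point): open end of the deck, mid-channel at z = 0 of the deck: the edge where deck and plate stop, y = -112 mm in the deck's frame, 12 mm past the housing and over the catch tray; same axes as the deck
- tray_in (a point): centre of the inner floor of the white open catch tray at the deck's open end, fixed to the opener; tray 180 x 150 mm outside, 4 mm walls, 45 mm high, standing on the bench; its x (180 mm) is level and in line with the deck's fall, y along the deck, z up
- loader: the white opener housing (190 x 215 mm, 60 mm high, with a flat ledge 115 mm high and 66 mm deep along the robot's side), fixed; origin on the bench under the middle of the deck (the deck's origin is 100 mm above it), same yaw as the deck: x away from the robot, y towards the walled end, z up
- plunger (a joint): travel of the spring reset plunger, m: 0 up, 0.014 fully down at its stop, where it pushes back with about 10.5 N (2.8 N at the top); it springs up by itself. Above 0.0125 for 0.2 s counts as fully down
- plunger_top (a point): centre of the top of the plunger's round black head (44 mm across, 12 mm thick), which stands upright on the ledge with its top 47 mm above the ledge, 162 mm above the bench; pushed straight down
- chip0: loose grey plastic chip (a snapped-off cartridge frame), a flat bar 62 x 18 x 7 mm, 15 g; origin at the centre of its underside, y along its length, z through its thickness. Lies flat on the deck at the start, its length within about 0.3 rad of the deck's y, near the upper kerb
- chip1: loose grey plastic chip (a snapped-off cartridge frame), a flat bar 66 x 18 x 7 mm, 15 g; origin at the centre of its underside, y along its length, z through its thickness. Lies flat on the deck at the start, its length within about 0.3 rad of the deck's y, near the middle
- chip2: loose grey plastic chip (a snapped-off cartridge frame), a flat bar 60 x 18 x 7 mm, 15 g; origin at the centre of its underside, y along its length, z through its thickness. Lies flat on the deck at the start, its length within about 0.3 rad of the deck's y, near the lower kerb
- scraper: loose scraper block, about 0.22 kg: a flat-bottomed foot 104 mm long (x), 30 mm thick (y), 22 mm high, carrying a central grip ridge 62 mm long (x), 24 mm thick (y), from 22 to 66 mm above the bottom. Origin at the centre of its underside, z up. To wipe, its length lies along the deck's x, with 5 mm to spare to each kerb. Starts standing on the pad, about along the pad's x
- pad: black rubber pad 170 x 100 mm, 6 mm thick, fixed on the bench; origin at the centre of its underside, x along its length
- reagent: amber bottle, 66 mm across, 150 mm high, on the bench; origin under its centre; not to be disturbed
- carton: cardboard box 70 x 100 x 90 mm high, on the bench; origin under its centre; not to be disturbed
- beaker: white plastic cup, 72 mm across, 90 mm high, on the bench; origin under its centre; not to be disturbed
Not all that is in view belongs to the job. What is shaped like the scraper but orange is not meant. Leave any blue or green look-alike of the chip1 alone.

How it is judged:
By the outcome, as a careful person would: the job done as asked, in the order asked, and still so for the second after the job is handed in, with the robot touching nothing.
It also fails if it takes over 64 s, if anything falls off the work surface, if the arm or the gripper's body presses on something with over 40 N, if the wrist force passes 120 N, or if a joint passes its speed limit or range.

## Working session

There is one attempt and no reset: what is moved stays moved. The work goes in short steps, each a Python script; the robot and the scene stay as the last script left them, time stands still between calls to the robot, and variables do not carry over. Pictures are saved under pics/ and viewed, about 8 in all and at most 12, crops included, and the job is handed in when it is done.

```bash
ls; mkdir -p pics; cat > h.py <<'E'
import numpy as np, cv2
from scipy.spatial.transform import Rotation as Ro
from cell import r, claw, observe, camera, order, nets
def save(p,n): cv2.imwrite(f'pics/{n}.png',p['image'][:,:,::-1])
def world(p,mask=None):
    z=p['z_map']; h,w=z.shape
    u,v=np.meshgrid(np.arange(w),np.arange(h))
    q=cv2.undistortPoints(np.stack([u,v],-1).reshape(-1,1,2).astype(np.float64),p['intrinsics'],np.array(p['dist_coeffs'])).reshape(h,w,2)
    c=np.dstack([q[...,0]*z,q[...,1]*z,z])
    W=(c-np.array(p['t']))@np.array(p['R'])
    W[z<=0]=np.nan
    return W
E
python3 - <<'E'
from h import *
for n in ['top','side']:
    p=camera(n); save(p,n+'0'); W=world(p); np.savez(n+'0.npz',W=W,im=p['image'],R=p['R'],t=p['t'],K=p['intrinsics'],d=p['dist_coeffs'])
    for t in ['deck','loader','plunger','chip0','chip1','chip2','scraper','pad','reagent','carton','beaker']:
        for d in nets.recognise(p,t)[:4]:
            x,y=[int(round(a)) for a in d['xy']]; print(n,t,round(d['confidence'],2),(x,y),W[y,x].round(3))
print(observe())
E
```

```text
pics
top deck 0.61 (183, 147) [0.697 0.251 0.101]
top deck 0.59 (275, 183) [ 0.595 -0.004  0.101]
top loader 0.57 (306, 190) [ 0.573 -0.087  0.113]
top plunger 0.2 (306, 191) [ 0.569 -0.087  0.118]
top chip0 0.69 (293, 182) [ 0.595 -0.052  0.112]
top chip0 0.56 (278, 267) [ 0.372 -0.011  0.006]
top chip0 0.45 (293, 195) [ 0.558 -0.052  0.121]
top chip0 0.45 (298, 170) [ 0.632 -0.067  0.098]
top chip1 0.69 (293, 182) [ 0.595 -0.052  0.112]
top chip1 0.56 (278, 267) [ 0.372 -0.011  0.006]
top chip1 0.45 (293, 195) [ 0.558 -0.052  0.121]
top chip1 0.45 (298, 170) [ 0.632 -0.067  0.098]
top chip2 0.69 (293, 182) [ 0.595 -0.052  0.112]
top chip2 0.56 (278, 267) [ 0.372 -0.011  0.006]
top chip2 0.45 (293, 195) [ 0.558 -0.052  0.121]
top chip2 0.45 (298, 170) [ 0.632 -0.067  0.098]
top scraper 0.8 (152, 302) [nan nan nan]
top scraper 0.75 (161, 239) [0.445 0.31  0.069]
top pad 0.96 (166, 236) [0.461 0.312 0.002]
top reagent 0.67 (184, 145) [0.702 0.248 0.105]
top carton 0.69 (409, 225) [ 0.48 -0.37  0.09]
top beaker 0.86 (249, 130) [0.779 0.075 0.002]
side loader 0.97 (260, 228) [0.548 0.03
[... 1011 characters left out ...]
42 0.099 0.076]
{'clock': 1.2, 'joint_positions': array([ 1.08129459e+00,  1.04113333e-01,  9.72565560e-02,  1.56390324e+00,
       -3.41644744e-05,  1.35310992e+00]), 'joint_vel': array([ 2.63518438e-05, -8.86902631e-04,  5.80448477e-04,  3.57767783e-04,
       -3.77264149e-04,  6.99744047e-04]), 'joint_efforts': array([ 1.02466845e-03, -5.56755710e+01,  5.03773284e+01,  4.87460002e-04,
       -1.00303994e-04, -1.01112462e-05]), 'ee_pos': array([0.1610859 , 0.57798119, 0.23129894]), 'tcp_rot': array([4.25647281e-01, 3.11257906e+00, 3.49267203e-05]), 'force': array([ 0.05523669, -0.56925022,  0.03385609]), 'torque': array([-0.05037846,  0.06069094,  0.02612791]), 'width': 0.0856228406008142}
```

View pics/top0.png

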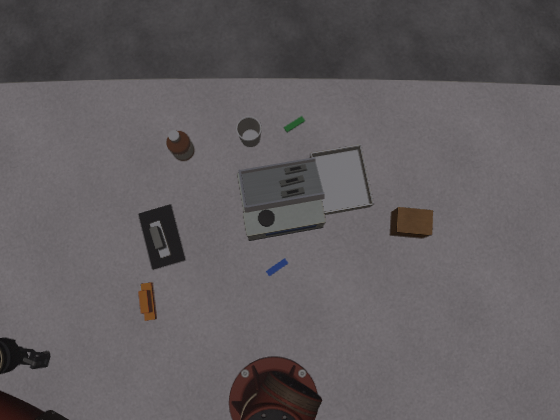

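View pics/side0.png

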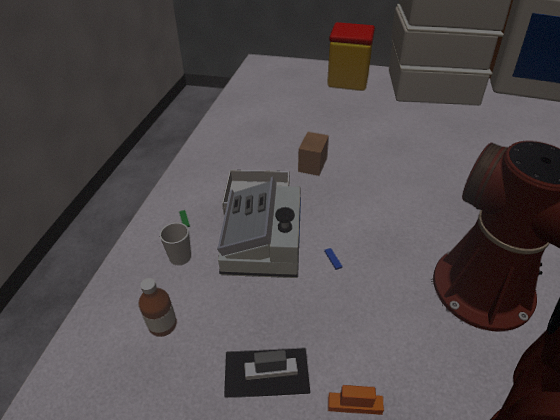

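```bash
cat >> h.py <<'E'
def rect(W,m):
    P=W[m][:,:2]; P=P[~np.isnan(P).any(1)]
    (c,s,a)=cv2.minAreaRect((P*1000).astype(np.float32))
    return np.round(c,1),np.round(s,1),round(a,1),len(P)
def biggest(m):
    n,l,s,_=cv2.connectedComponentsWithStats(m.astype(np.uint8)); 
    return l==1+np.argmax(s[1:,4])
def near(W,x,y,rad): return np.hypot(W[...,0]-x,W[...,1]-y)<rad
E
python3 - <<'E'
from h import *
for n in ['top','side']:
    d=np.load(n+'0.npz'); W=d['W']; im=d['im'].astype(int); Z=W[...,2]; s=im.sum(2)
    L=near(W,.55,0,.22)
    print(n,'ledge',rect(W,biggest(L&(abs(Z-.115)<.004)&(W[...,0]<.55))))
    m=biggest(L&(Z>.150)&(Z<.175)); print('plung',rect(W,m),np.nanmedian(W[m],0))
    m=biggest(L&(Z>.03)&(Z<.14)); print('housing+tray',rect(W,m))
    P=near(W,.455,.31,.13)
    m=biggest(P&(Z<.018)&(s<130)); print('pad',rect(W,m),np.nanmedian(Z[m]))
    m=biggest(P&(Z>.062)&(Z<.085)); print('ridge',rect(W,m),np.nanmedian(Z[m]))
    m=biggest(P&(Z>.015)); print('scr',rect(W,m))
    m=near(W,.6,0,.2)&(Z>.04)
    # deck plane
    P=W[near(W,.62,.03,.035)]; c=P.mean(0); u=np.linalg.svd(P-c)[2][2]; print('plane',c,u*np.sign(u[2]))
E
```

```text
top ledge (array([500., -28.]), array([ 67.8, 214.8]), 10.3, 1542)
plung (array([489.7,  18.9]), array([41.2, 41.2]), 0.7, 227) [0.49006393 0.01894415 0.16141836]
housing+tray (array([570.2, -50.1]), array([212.9, 302.4]), 17.0, 5504)
pad (array([460.4, 324.8]), array([167.5,  97.7]), 16.5, 1425) 0.006137114761564188
ridge (array([450.1, 324. ]), array([63.9, 26.1]), 18.0, 213) 0.07154617292001789
scr (array([450.2, 323.3]), array([105.7,  31.2]), 20.0, 477)
plane [0.61874694 0.02980545 0.08958966] [0.27108404 0.05227067 0.96113538]
side ledge (array([517.8, -25.9]), array([100.1, 218.7]), 10.2, 1299)
plung (array([493.1,  18.2]), array([41.6, 43.8]), 38.9, 249) [0.49147917 0.02263014 0.16266651]
housing+tray (array([571.5, -49.6]), array([212.4, 304.1]), 17.0, 6206)
pad (array([460.7, 324.2]), array([168.6,  99.6]), 15.9, 2474) 0.006463801441267484
ridge (array([451.6, 322.1]), array([62.9, 26.2]), 20.2, 444) 0.07223627400863684
scr (array([451.6, 322.6]), array([105.4,  30.9]), 20.1, 1170)
plane [0.61889183 0.03068273 0.09139743] [0.28715439 0.05795067 0.95612974]
```

```bash
python3 - <<'E'
from h import *
a=np.radians(10.3); ex=np.array([np.cos(a),np.sin(a)]); ey=np.array([-ex[1],ex[0]])
c=np.array([.500,-.028]); print('ledge centre in yawed',c@ex,c@ey)
for n in ['top','side']:
    W=np.load(n+'0.npz')['W'].reshape(-1,3); W=W[near(W,.58,-.04,.3)]
    X=W[:,:2]@ex; Y=W[:,:2]@ey; Z=W[:,2]; y0=c@ey
    print(n,'x-profile at yrel 20..70')
    s=(abs(Y-y0-60)<1e9)&(Y>y0+.02)&(Y<y0+.08)
    print([(round(x,3),round(np.median(Z[s&(abs(X-x)<.002)]),4)) for x in np.arange(.44,.70,.004) if (s&(abs(X-x)<.002)).any()])
    x0=c@ex+.1
    s=abs(X-x0-.01)<.015; Zs=Z+0
    print('y-profile slope-comp', [(round(y-y0,3),round(np.median((Z+np.tan(.4)*(X-x0))[s&(abs(Y-y)<.002)]),4)) for y in np.arange(y0-.29,y0+.13,.004) if (s&(abs(Y-y)<.002)).any()])
E
```

```text
ledge centre in yawed 0.48693605694351305 -0.11694988862031397
top x-profile at yrel 20..70
[(np.float64(0.44), np.float64(0.0003)), (np.float64(0.444), np.float64(-0.0002)), (np.float64(0.448), np.float64(-0.0006)), (np.float64(0.452), np.float64(0.0476)), (np.float64(0.456), np.float64(0.1135)), (np.float64(0.46), np.float64(0.1146)), (np.float64(0.464), np.float64(0.1157)), (np.float64(0.468), np.float64(0.1162)), (np.float64(0.472), np.float64(0.1181)), (np.float64(0.476), np.float64(0.159)), (np.float64(0.48), np.float64(0.1588)), (np.float64(0.484), np.float64(0.1603)), (np.float64(0.488), np.float64(0.1603)), (np.float64(0.492), np.float64(0.1607)), (np.float64(0.496), np.float64(0.1602)), (np.float64(0.5), np.float64(0.1607)), (np.float64(0.504), np.float64(0.16)), (np.float64(0.508), np.float64(0.1155)), (np.float64(0.512), np.float64(0.1157)), (np.float64(0.516), np.float64(0.1141)), (np.float64(0.52), np.float64(0.1222)), (np.float64(0.524), np.float64(0.1304)), (np.float64(0.528), np.float64(0.1373)), (np.float64(0.532), np.float64(0.1341)), (np.float64(0.536), np.float64
[... 10513 characters left out ...]
013)), (np.float64(0.054), np.float64(0.1017)), (np.float64(0.058), np.float64(0.1024)), (np.float64(0.062), np.float64(0.1016)), (np.float64(0.066), np.float64(0.1014)), (np.float64(0.07), np.float64(0.1022)), (np.float64(0.074), np.float64(0.1016)), (np.float64(0.078), np.float64(0.1017)), (np.float64(0.09), np.float64(0.1146)), (np.float64(0.094), np.float64(0.1143)), (np.float64(0.098), np.float64(0.0962)), (np.float64(0.102), np.float64(0.0685)), (np.float64(0.106), np.float64(0.0342)), (np.float64(0.11), np.float64(0.0043)), (np.float64(0.114), np.float64(0.0041)), (np.float64(0.118), np.float64(0.0068)), (np.float64(0.122), np.float64(0.0061)), (np.float64(0.126), np.float64(0.0033))]
```

```bash
cat >> h.py <<'E'
a=np.radians(10.3); ex=np.array([np.cos(a),np.sin(a),0]); ey=np.array([-ex[1],ex[0],0])
O=.5805*ex-.1245*ey+np.array([0,0,.1])          # deck origin
c4,s4=np.cos(.4),np.sin(.4); ez=np.array([0,0,1.])
D=np.column_stack([c4*ex-s4*ez, ey, s4*ex+c4*ez])
SGN=1
def toolR(S): # tool orientation for scraper orientation S
    return S@np.diag([SGN,-SGN,-1.])
def rv(Rm): return Ro.from_matrix(Rm).as_rotvec()
H=.027
def deck(x,y,z): # TCP position & orientation with scraper underside centre at deck (x,y,z)
    return O+D@np.array([x,y,z+H]), rv(toolR(D))
def flat(x,y,z,deg): # scraper upright
    return np.array([x,y,z+H]), rv(toolR(Ro.from_euler('z',deg,degrees=True).as_matrix()))
SC=(.4508,.3230,20.0); PAD=(.4605,.3245,16.2); PL=np.array([.4905,.0195,.162])
E
python3 - <<'E'
import h; from h import *
print(O)
for s in (1,-1):
    h.SGN=s
    for nm,pp in [('pick',flat(*SC[:2],.006,SC[2])),('pickhi',flat(*SC[:2],.15,SC[2])),('wallhi',deck(0,.07,.09)),('wall',deck(0,.07,.002)),('open',deck(0,-.108,.002)),('openhi',deck(0,-.108,.12)),('plung',flat(*PL[:2],PL[2]-.015-H,10))]:
        q=r.inverse_kinematics(*pp); print(s,nm,pp[0].round(3),None if q is None else np.round(q,2))
E
```

```text
[ 0.59340614 -0.018699    0.1       ]
1 pick [0.451 0.323 0.033] [ 0.39  0.03 -0.34  1.2   0.   -3.1 ]
1 pickhi [0.451 0.323 0.177] [ 0.39 -0.04 -0.15  1.46  0.   -3.1 ]
1 wallhi [0.626 0.058 0.208] [-0.07  0.8   0.87  2.03 -0.1   2.91]
1 wall [0.592 0.052 0.127] [-0.08  0.64  0.5   1.82 -0.1   2.9 ]
1 open [ 0.624 -0.123  0.127] [-0.31  0.76  0.67  1.84 -0.18  2.68]
1 openhi [ 0.669 -0.115  0.235] None
1 plung [0.49  0.02  0.147] [-0.23 -0.23 -0.38  1.42 -0.    2.74]
-1 pick [0.451 0.323 0.033] [ 0.39  0.03 -0.34  1.2   0.    0.04]
-1 pickhi [0.451 0.323 0.177] [ 0.39 -0.04 -0.15  1.46  0.    0.04]
-1 wallhi [0.626 0.058 0.208] [-0.07  0.8   0.87  2.03 -0.1  -0.23]
-1 wall [0.592 0.052 0.127] [-0.08  0.64  0.5   1.82 -0.1  -0.24]
-1 open [ 0.624 -0.123  0.127] [-0.31  0.76  0.67  1.84 -0.18 -0.46]
-1 openhi [ 0.669 -0.115  0.235] None
-1 plung [0.49  0.02  0.147] [-0.23 -0.23 -0.38  1.42  0.   -0.4 ]
```

```bash
sed -i 's/^SGN=1/SGN=-1/' h.py; python3 - <<'E'
from h import *
p,o=flat(*SC[:2],.12,SC[2]); r.move_pose(p,o)
p,o=flat(*SC[:2],.006,SC[2]); r.line_to(p,velocity=.12)
claw.clamp(); s=observe(); print(s['width'],s['force'],s['clock'],s['ee_pos']-p)
p[2]+=.15; r.line_to(p,velocity=.2); s=observe(); print(s['width'],s['force'],s['clock'])
p,o=deck(0,.07,.055); r.move_pose(p,o); r.dwell(.2); s=observe(); print(s['width'],s['force'],s['clock'],s['ee_pos']-p)
for n in ('top','side','wrist'):
    q=camera(n); save(q,n+'1'); np.savez(n+'1.npz',W=world(q),im=q['image'])
d=np.load('side1.npz'); W=d['W']
L=(W-O)@D
np.save('L.npy',L)
im=np.vstack([np.load(n+'1.npz')['im'][100:300,150:420] for n in('top','side')]); w=np.load('wrist1.npz')['im']
big=np.hstack([cv2.resize(im,(405,600)),cv2.resize(w,(395,300)) if 0 else np.vstack([cv2.resize(w,(395,296)),np.zeros((304,395,3),np.uint8)])])
cv2.imwrite('pics/c1.png',big[:,:,::-1])
E
```

```text
0.02333756733053262 [-0.14865492 -0.42351769  3.00779289] 4.35 [1.58958009e-04 3.29441258e-05 2.56334440e-04]
0.02355617560371124 [-0.15985522  0.17799267 -3.25321823] 5.25
0.023147827515893175 [ 0.42301681  0.94594151 -2.45349413] 6.65 [-0.00015836  0.00134145  0.00087956]
```

View pics/c1.png

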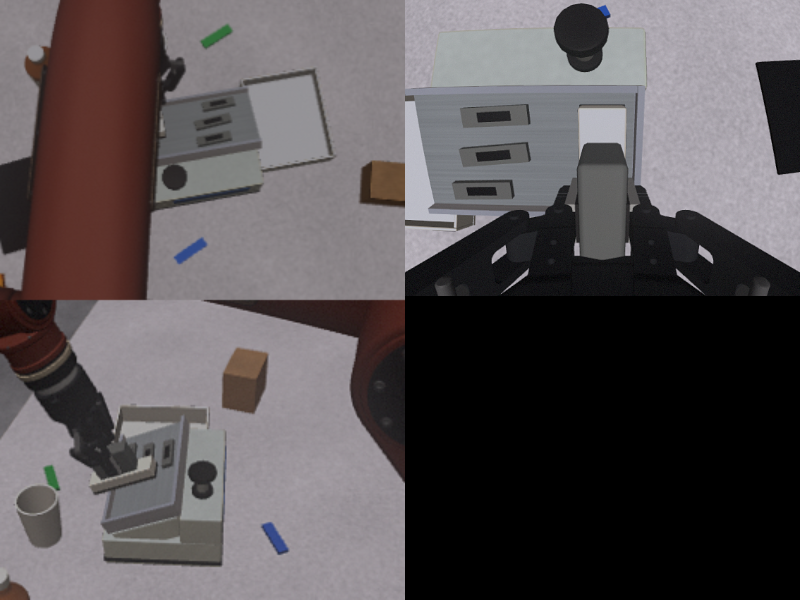

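```bash
python3 - <<'E'
from h import *
d=np.load('wrist1.npz'); L=(d['W']-O)@D*1000; im=d['im'].astype(int)
x,y,z=L[...,0],L[...,1],L[...,2]
def st(n,m,a): print(n,m.sum(),np.nanpercentile(a[m],[1,50,99]).round(1) if m.any() else '')
inch=(y>-90)&(y<40)
st('floor z (y -10..40)',(abs(x)<40)&(y>-5)&(y<40)&(z<12)&(z>-8),z)
for yy in(-85,-60,-20,10,40):
    s=abs(y-yy)<4
    st(f'upper kerb top x @y{yy}',s&(abs(z-14)<3)&(x<-45)&(x>-75),x)
    st(f'lower kerb top x',s&(abs(z-14)<3)&(x>45)&(x<75),x)
st('kerb z',inch&(x<-58)&(x>-62),z)
s=(z>8)&(z<22)&(y>85)&(y<125)&(x<-20)&(x>-50); st('wall y',s,y); st('wall z',s,z)
st('floor y max',(abs(z-3)<3)&(x<-35)&(x>-50)&(y>20)&(y<130),y)
st('floor y min',(abs(z-3)<3)&(abs(x)<40)&(y<-90),y)
w=(z>70)&(z<84)&(x<0)&(im.min(2)>150); st('foot x',w,x); st('foot y',w,y); st('foot z',w,z)
P=L[w&(x<-35)][:,:2]; 
m=(z>100)&(z<126)&(abs(x)<45)&(abs(y-70)<13); st('ridge x',m,x)
st('ridge z',m,z)
# foot front edge angle
e=[];
for xx in range(-50,-34,2):
    s=w&(abs(x-xx)<1); e.append((xx,np.nanmin(y[s]).round(1),np.nanmax(y[s]).round(1)) if s.any() else xx)
print(e)
pm=(d['W'][...,2]>.155)&(d['W'][...,2]<.170)&near(d['W'],.49,.02,.04); print('plunger',rect(d['W'],pm),np.nanmedian(d['W'][pm],0))
E
```

```text
floor z (y -10..40) 7341 [0.3 1.9 9.4]
upper kerb top x @y-85 107 [-65.3 -62.6 -59.7]
lower kerb top x 81 [53.7 56.5 59.9]
upper kerb top x @y-60 106 [-65.2 -62.6 -60.1]
lower kerb top x 79 [53.9 56.8 60.6]
upper kerb top x @y-20 130 [-65.4 -62.4 -59.4]
lower kerb top x 14 [54.2 54.6 55.7]
upper kerb top x @y10 137 [-65.5 -62.5 -59.5]
lower kerb top x 79 [53.8 56.2 59.7]
upper kerb top x @y40 143 [-65.3 -62.3 -59.3]
lower kerb top x 0 
kerb z 1150 [ 0.7 12.4 14.3]
wall y 548 [100.2 102.9 106.3]
wall z 548 [ 8.7 14.8 16.3]
floor y max 1441 [ 20.4  40.4 100.3]
floor y min 2623 [-109.   -99.4  -90.2]
foot x 3469 [-53.  -42.2 -26. ]
foot y 3469 [55.9 70.1 84.7]
foot z 3469 [75.3 76.8 78.2]
ridge x 10660 [-32.6 -11.7  18.1]
ridge z 10660 [102.3 120.6 122.1]
[(-50, np.float64(55.9), np.float64(84.8)), (-48, np.float64(55.9), np.float64(84.8)), (-46, np.float64(55.8), np.float64(84.9)), (-44, np.float64(55.8), np.float64(84.9)), (-42, np.float64(55.7), np.float64(84.6)), (-40, np.float64(55.7), np.float64(84.6)), (-38, np.float64(55.6), np.float64(84.6)), (-36, np.float64(55.5), np.float64(84.7))]
plunger (array([491.5,  17.3]), array([42.7, 43. ]), 87.8, 4530) [0.49387278 0.01791408 0.16154025]
```

```bash
sed -i 's/^c4,s4=.*/&/; /^D=np.column/a O=O+D@np.array([-.0018,.003,0])' h.py; python3 - <<'E'
from h import *
n=D[:,2]
def F(): 
    f=np.mean([observe()['force'] for _ in range(3)],0); return D.T@f
z=.012; p,o=deck(0,.067,z); r.line_to(p,o,velocity=.12); r.dwell(.3); f0=F(); print('ref',f0.round(2),(D.T@(observe()['ee_pos']-p)*1e3).round(2))
while z>-.005:
    z-=.0007 ; r.line_to(deck(0,.067,z)[0],velocity=.02); r.dwell(.05); f=F()-f0
    print(round(z*1e3,1),f.round(2))
    if f[2]>7: break
r.dwell(.3); s=observe();print((F()-f0).round(2),s['torque'].round(2),s['clock'],s['width'])
np.save('st.npy',np.r_[f0,z])
E
```

```text
ref [ 1.29  0.26 -2.5 ] [ 0.22 -0.11  0.63]
11.3 [-1.1   0.34  0.45]
10.6 [ 0.95 -0.03  0.86]
9.9 [-0.59  0.54 -0.02]
9.2 [-0.85  0.11  0.95]
8.5 [-0.33 -0.46  0.39]
7.8 [-0.31 -0.43  1.02]
7.1 [-0.53 -0.72  0.85]
6.4 [-0.4   0.21 -0.32]
5.7 [ 0.16 -0.75  0.2 ]
5.0 [-0.87  0.24  1.09]
4.3 [-0.69  0.19  0.24]
3.6 [-0.29  0.37  0.14]
2.9 [-0.4  -0.74  0.78]
2.2 [-1.    0.96  4.47]
1.5 [-1.43  0.55  9.15]
[-1.73 -0.07  8.58] [ 0.27 -0.14 -0.09] 12.4083 0.022815028305131952
```

```bash
python3 - <<'E'
from h import *
st=np.load('st.npy'); f0,z=st[:3],st[3]
def F(): return D.T@np.mean([observe()['force'] for _ in range(3)],0)-f0
z-=.0004; r.line_to(deck(0,.067,z)[0],velocity=.02); r.dwell(.3); print(F().round(1))
y=.067
while y>-.1075:
    y=max(y-.0125,-.108); r.line_to(deck(0,y,z)[0],velocity=.05); f=F()
    print(round(y*1e3),round(z*1e3,2),f.round(1))
    if abs(f[1])>25 or f[2]>35: print('STOP'); break
    z+=np.clip((f[2]-11)/9000,-.0006,.0006)
r.dwell(.3); print(F().round(1),observe()['clock'],observe()['width'])
np.save('st.npy',np.r_[f0,z])
ims=[]
for n in ('top','side','wrist'):
    q=camera(n); np.savez(n+'2.npz',W=world(q),im=q['image']); ims.append(q['image'])
big=np.hstack([np.vstack([cv2.resize(i[100:300,150:420],(405,300)) for i in ims[:2]]),np.vstack([cv2.resize(ims[2],(395,296)),np.zeros((304,395,3),np.uint8)])])
cv2.imwrite('pics/c2.png',big[:,:,::-1])
E
```

```text
[-2.1  0.2 10.3]
55 1.1 [-1.1  2.2 11.5]
42 1.15 [-0.3  2.  10.8]
30 1.12 [-0.1  2.4 10.6]
17 1.08 [-1.   2.4 10.9]
5 1.06 [ 0.2  2.9 11.6]
-8 1.13 [ 0.   1.5 11.1]
-20 1.14 [-1.6  1.6 11.2]
-33 1.16 [-0.9  2.3 10.9]
-46 1.15 [-0.7  1.8 10.9]
-58 1.14 [-0.8  2.  10. ]
-70 1.03 [-1.1  4.  11. ]
-83 1.03 [-0.9  2.4 12.1]
-95 1.16 [-0.9  2.  10.1]
-108 1.06 [-1.1  3.  10.9]
[-0.3  1.5 10.4] 18.8583 0.023503421953553986
```

View pics/c2.png

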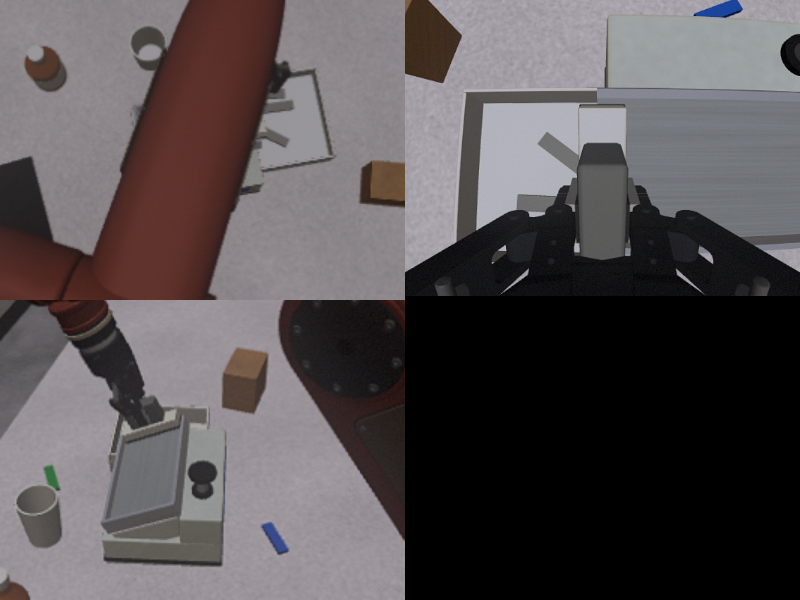

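```bash
python3 - <<'E'
from h import *
z=.04; r.line_to(deck(0,-.108,z)[0],velocity=.1)
r.move_pose(*flat(.56,-.09,.24,12))
r.move_pose(*flat(*PAD[:2],.22,PAD[2])); r.dwell(.2); print(observe()['clock'],observe()['width'])
q=camera('top'); save(q,'top3'); np.savez('top3.npz',W=world(q),im=q['image'])
q2=camera('wrist'); W=world(q2); np.savez('wrist3.npz',W=W,im=q2['image'])
for d in nets.recognise(q,'chip0'): print(d['confidence'],np.round(d['xy']),world(q)[int(d['xy'][1]),int(d['xy'][0])].round(3))
w=q2['image'];t=q['image'][100:300,150:420]
cv2.imwrite('pics/c3.png',np.vstack([cv2.resize(t,(405,300)),cv2.resize(w,(405,300))])[:,:,::-1])
E
```

```text
22.375 0.023220718303200733
0.59 [330. 165.] [ 0.673 -0.161  0.009]
0.58 [336. 170.] [ 0.653 -0.181  0.014]
0.51 [335. 191.] [ 0.592 -0.175  0.007]
0.47 [277. 267.] [ 0.375 -0.008  0.006]
```

View pics/c3.png

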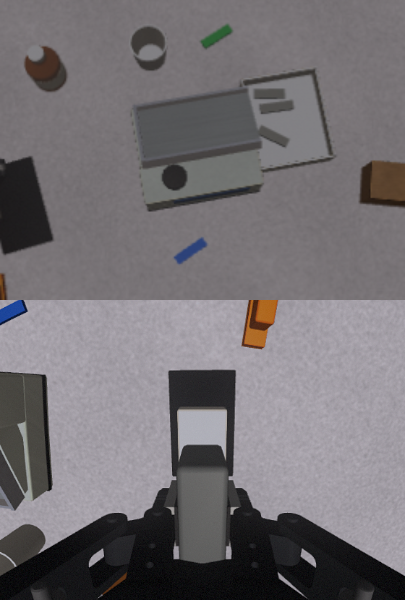

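```bash
python3 - <<'E'
from h import *
f=lambda:np.mean([observe()['force'][2] for _ in range(3)])
p,o=flat(*PAD[:2],.012,PAD[2]); r.line_to(p,o,velocity=.15); r.dwell(.3); f0=f()
for i in range(20):
    p[2]-=.0007; r.line_to(p,velocity=.02); r.dwell(.05); g=f()-f0
    if g>3: break
print('bottom',p[2]-H,g)
claw.ungrasp(); r.dwell(.2)
p[2]+=.10; r.line_to(p,velocity=.15)
# plunger: close fingers and go above
claw.clamp()
r.move_pose(*flat(.4908,.0182,.25-H,10)); r.dwell(.2); print(observe()['clock'],observe()['width'])
q=camera('side'); save(q,'side4'); W=world(q); Z=W[...,2]
P=near(W,.455,.31,.13)
print('scr',rect(W,biggest(P&(Z>.015))),'ridge',rect(W,biggest(P&(Z>.062)&(Z<.085))),'pad',rect(W,biggest(P&(Z<.018)&(q['image'].astype(int).sum(2)<130))))
q2=camera('wrist'); W=world(q2); pm=(W[...,2]>.155)&(W[...,2]<.170)&near(W,.49,.02,.04); print('plunger',rect(W,pm))
cv2.imwrite('pics/c4.png',np.vstack([cv2.resize(i['image'],(400,300)) for i in(q,q2)])[:,:,::-1])
E
```

```text
bottom 0.005700000000000007 8.02940486323094
30.9167 -0.00011693704636500325
scr (array([460.4, 324.6]), array([103.6,  31.4]), 16.4, 1167) ridge (array([461. , 324.3]), array([62.1, 25.4]), 16.7, 446) pad (array([460.8, 324.2]), array([168.1,  99.1]), 16.4, 2471)
plunger (array([490.4,  16.8]), array([42.7, 42.9]), 21.0, 2919)
```

View pics/c4.png

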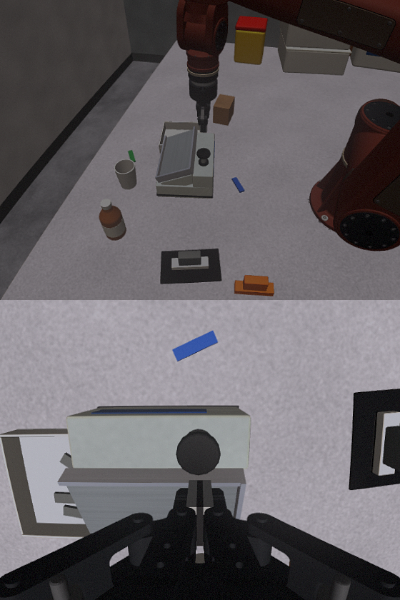

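```bash
python3 - <<'E'
from h import *
f=lambda:np.mean([observe()['force'][2] for _ in range(3)])
f0=f(); p=np.array([.4906,.0175,.168]); r.line_to(p,velocity=.12); p[2]=.154; r.line_to(p,velocity=.05); print('mid',f()-f0)
while p[2]>.142:
    p[2]-=.001; r.line_to(p,velocity=.03); r.dwell(.05); g=f()-f0; print(round(p[2],4),round(observe()['ee_pos'][2],4),round(g,1))
    if g>20: break
r.dwell(.5); print(f()-f0)
p[2]=.25; r.line_to(p,velocity=.15); r.move_pose(*flat(.42,.15,.28-H,10)); r.dwell(.3); print(observe()['clock'],observe()['force'])
q=camera('top'); q2=camera('side'); W=world(q); pm=(W[...,2]>.15)&(W[...,2]<.175)&near(W,.49,.02,.04); print('plunger up',np.nanmedian(W[pm],0))
for d in nets.recognise(q,'chip0'): print(round(d['confidence'],2),W[int(d['xy'][1]),int(d['xy'][0])].round(3))
cv2.imwrite('pics/c5.png',np.vstack([cv2.resize(i['image'],(400,300)) for i in(q,q2)])[:,:,::-1])
E
```

```text
mid 6.03848983638226
0.153 0.154 7.3
0.152 0.1531 7.6
0.151 0.1521 8.4
0.15 0.1512 9.0
0.149 0.1503 9.1
0.148 0.1493 9.7
0.147 0.1484 9.9
0.146 0.148 15.0
0.145 0.1479 22.3
21.793751172619857
37.2917 [-0.75438637  0.26567453  0.02420331]
plunger up [0.49006386 0.01892883 0.16136108]
0.68 [ 0.598 -0.164  0.004]
0.47 [ 0.657 -0.185  0.011]
```

View pics/c5.png

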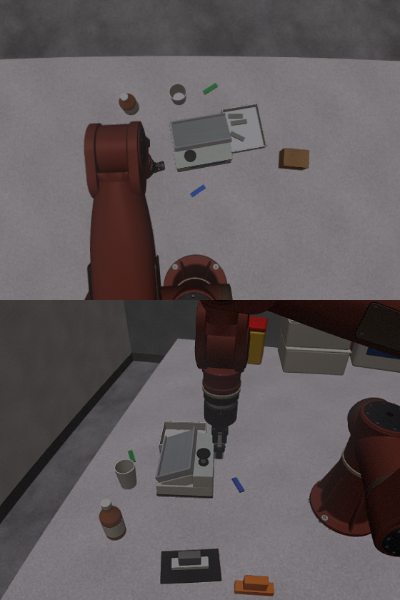

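The stop was clearly felt at 14 mm of travel. The deck is clear, three chips lie in the tray, the scraper is upright mid-pad and the robot is touching nothing, so I'm handing in.

```bash
python3 -c "
from h import *
order.sign_off(); print(observe()['clock'])"
```

```text
the job is handed in; nothing more can be done
the job is handed in; nothing more can be done
```

The job is done and handed in at about 37 s of the 64 s allowed.

- **Wipe:** I took the scraper from its pad, set it flat at the walled end and felt the plate about 2.5 mm above the deck origin. I then wiped from y = +67 mm to y = -108 mm. The press read 10 to 12 N throughout, between moves.
- **Chips:** The last pictures show all three pieces in the catch tray and the deck clear. In the final check the network found only two of the three, but an earlier check found all three at tray height.
- **Scraper:** I set it down upright, pressing about 8 N. It measured within 0.5 mm of the pad's centre and in line with it.
- **Plunger:** I pushed it to its stop at the full 14 mm. The force rose from 10 N to 22 N there, and I held it for 0.5 s. It sprang back to its full height.
- **Other things:** The bottle, box, cup, orange look-alike and coloured chips all look undisturbed in the pictures.
- **Disagreement:** The wrist camera placed the deck about 3 mm from where the fixed cameras did. I used the wrist camera's view of the scraper against the kerbs, and no kerb contact was felt.

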